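# Index the tube carousel to the yellow station

## Task

Pull the red index ring of the tube carousel up, turn the carousel to the station with the yellow flag, and let the ring spring down so that its pin drops fully home in the notch there and the carousel is locked; then let go. Be gentle: never force the pin hard against the side of a notch, and leave the other things on the trolley where they stand.

Things in the scene. Friction and masses are not known exactly. Their poses are not given: they have to be found in the camera images.
- carousel_base: Fixed grey disc, 300 mm across, 20 mm thick, that carries the tube carousel. Origin: on the carousel's upright axis, at trolley-top level. Its -x axis points to the home notch. On it, 98 to 122 mm from the axis, runs a flat metal index track, 34 mm above the trolley top (aluminium, to 0.65 rad either side of home), then 33 mm (dark steel shoes, a 1 mm step down on the way out).
- home_notch (a point): Mouth of the home notch, 110 mm from the axis, 34 mm above the trolley top. Three notches, each 13.5 mm wide along the track: home, and one in a dark steel shoe on either side. Each shoe is clamped by hand anywhere from 0.84 to 1.08 rad from home and is not measured: its notch must be felt for, or seen from above. The track goes on about 0.45 rad beyond a shoe's notch.
- carousel (a joint): Angle of the carousel about its upright axis, rad: 0 with the ring at home, growing counter-clockwise seen from above. It turns up to 1.35 rad either way with a little friction (about 0.1 N m) and stays where it is left.
- deck_centre (a point): Point on the axis of the carousel, 50 mm above the trolley top, on its white deck. The deck is 170 mm across, with capped tubes up to 68 mm from the axis and 138 mm above the trolley top, and an arm, 34 mm wide, that carries the index plunger out to 130 mm from the axis.
- ring_centre (a point): Centre of the red ring, 110 mm from the axis; locked, 115 mm above the trolley top. It stands upright: 36 mm outside diameter, round bar 8 mm thick, its plane holding the carousel's axis, so it is pinched from above across its 8 mm, along its way of travel. It turns with the carousel, no swivel. Under it a 10 mm stem, then a 22 mm round housing whose top is 75 mm above the trolley top.
- plunger (a joint): How far ring and pin are pulled up, m: 0 with the pin fully home in a notch, stop at 0.018. The spring pulls down with about 6.5 N at 0 and 0.25 N more per mm. Above 0.010 the pin is clear of the home notch. Let go between notches, the pin rides on the track at 0.008 to 0.010; as it comes over a notch it drops to 0 by itself.
- index_pin: Round-nosed steel pin, 10 mm thick, straight below the ring and moving with it. Origin on the pin's line, at trolley-top level when locked; the nose is 24 mm above the origin, so it enters a notch by 9 to 10 mm. It must not be pressed with more than about 25 N; riding on the track takes some 9 N.
- yellow_flag: Yellow block, 18 mm cube, on the rim of the disc, 139 mm from the axis and 0.96 rad from home, on the one side or the other: it marks the shoe on that side, whose notch is the yellow station. Origin under its centre, 20 mm above the trolley top.
- blue_flag: Light blue block like the yellow one, on the other side of home: not wanted now. Origin under its centre.
- glove_box: Bystander: the yellow-and-lilac glove carton, 220 x 130 x 75 mm, origin under its centre.
- tube_rack: Bystander: the white rack of capped tubes, 200 x 85 x 115 mm, origin under its centre.
- sanitizer: Bystander: a clear bottle with a blue cap, 60 mm across, 150 mm tall, origin under its centre.
- carton: Bystander: a small open white carton, 80 x 70 x 80 mm, origin under its centre.
- wipes_tub: Bystander: a white tub with a green cap, 80 mm across, 110 mm tall, origin under its centre.
- tape_roll: Bystander: a roll of white tape lying flat close to the carousel, 68 mm across, 24 mm high, origin under its centre.
- steel_cup: Bystander: a steel cup close to the carousel, 64 mm across, 60 mm tall, origin under its centre.

How it is judged:
By the outcome, as a careful person would: the job done as asked, in the order asked, and still so for the second after the job is handed in, with the robot touching nothing.
It also fails if it takes over 54 s, if anything falls off the work surface, if the arm or the gripper's body presses on something with over 40 N, if the wrist force passes 120 N, or if a joint passes its speed limit or range.

## Robot

A 7-joint arm with a two-finger parallel gripper is mounted at the origin on the work surface. World frame = base frame: x ahead of the robot, y to its left, z up, the work surface at z = 0. Lengths are in m, angles in rad, forces in N, time in s.
With the tool pointing down it reaches from about 0.4 to 0.925 m from the base axis. Payload 4.1 kg.
Tool frame: the origin (TCP) lies at the very end of the fingers, on their centre line; the grasp point (between the pads) lies 19 mm behind it (bot.tcp_to_grasp is the distance from the TCP to the grasp point, in m); z points along the fingers, x is the direction in which the jaws open and shut, and the axes are right-handed (so a half turn about z gives the same grasp; the last joint's range is limited). The gripper opens to 85 mm and grips with 20 to 120 N. Pads are 22 mm wide; open, the fingers measure 114 mm over their backs; the gripper's body (76 mm by 85 mm) begins 54 mm behind the grasp point. The pads swing forward as they close: fully open they stand 13 mm farther back than shut.
Start: joints at [-1.375, 0.398, 0.045, 1.537, -0.019, 1.207, -0.051], TCP at [0.189, 0.622, 0.231] pointing down, gripper open.
Joint ranges: [-2.82, 2.82], [-0.49, 2.23], [-1.37, 1.46], [0, 2.46], [-1.36, 4.5], [0.23, 2], [-2.94, 2.94]. Speed limits (rad/s): [2.57, 2.57, 3.14, 3.14, 3.14, 3.14, 3.14].

## Interface

Orientations are given as a rotation vector (axis times angle).
In Python, from station import telemetry, optics, bot, find_in, masks_of gives the robot as it stands.
- The arm moves only by the tool jog_arm, never from a script. Its argument "commands" is text: rows parted by semicolons, each of 5 numbers parted by spaces: the shift along the tool's x, y, z normalised to -1 to 1, where 1 is 250 mm, then the turn about the tool's z normalised to -1 to 1, where 1 is 45 degrees, then the closure, from -1 (fully open) to 1 (shut). In form: tx ty tz turn hand; .... A call has 1 to 20 rows; each row is the pose to reach, as a shift and turn from the pose commanded when the call began, along the tool's axes at that moment; what a row does not reach only later rows make up. A row lasts 1/10 s, in which the tool goes at most 50 mm and 8.59 degrees, less where a joint would pass 70% of its speed; a pose out of reach is approached as far as the arm can. A call with a number of a shift or a turn outside -1 to 1 is refused whole. A call with a gripper value outside its range is refused whole. The fingers move at their own pace and stop on an object; "squeeze" is the grip in N (left out, the last holds). Time passes only in rows, so rows that repeat a pose let the fingers close. It gives the time, the measured TCP pose, the force and the opening at its end, in the units of the state.
- telemetry.observe(): the state, without advancing time (a new reading comes with each control period).
- optics.snapshot(name): name is "side" or "top" or "wrist"; returns a dict with "image" (384x512x3 uint8, red, green, blue), "range_z" (384x512 float32, m along the optical axis (not along the pixel's ray), 0 where there is no reading), "vfov" (degrees; the focal length in pixels is half the picture's height over the tangent of half this angle, whatever the lens; pixels are square), "cx", "cy" (the principal point, pixels), "R" (3x3) and "t" (3): a world point X has camera coordinates R X + t. Camera axes: x right, y down, z forward; pixel columns grow to the right and rows downward; lengths in m; the calibration is good to about 2 mm. A picture is of the moment at which its call begins.
- bot.job_done(): hands the job in, once; it reports no verdict.
Trained networks look in a picture, given as the dict that the camera call returned (one of the last four; its "shot" number tells which), for a name from the list of things; names that differ only in an ending like _2 or _b are one class to them, and where a whole thing is asked for, a point or a joint stands for the part that bears it (a point fixed in the world has none). Each returns a list of dicts, best first, with "confidence" (0 to 1); they miss things now and then, are a little off and sometimes report something else, mostly with a low value. They report only what shows in the picture. A call takes as long as a camera call.
- find_in(picture, label): "bbox" ([left, top, right, bottom] in pixels, round what is visible of it).
- masks_of(picture, label): "pixels" (384x512 bool, what is visible of it) and "bbox" ([left, top, right, bottom] in pixels, round what is visible of it).
The state is a dict: "time_s": time; "joint_pos": joint angles; "qvel": joint speeds; "joint_torque": joint torques, N m; "tool_pos": TCP position; "ee_rot": TCP orientation; "ft_force": force on the tool from outside, world axes, zero at the start; "torque": the same for the moment, N m; "finger_gap": finger opening in m.
Only numpy, scipy, OpenCV 4.12 (cv2) and the standard library are available. Lean on these libraries where they do the work, as an engineer would, in place of code of your own. Each camera call takes 0.05 s, during which the arm holds its last target. There are 200 camera calls.

## Working session

There is one attempt and no reset: what is moved stays moved. The work goes in short steps, Python scripts to look and compute and a tool call to move; the robot and the scene stay as the last step left them, time stands still between calls to the robot, and variables do not carry over. Pictures are saved under pics/ and viewed, and the job is handed in when it is done.

Besides the shell and the picture viewer there is one more tool, called after "Emit:" as name(argument=value, ...), one argument or row to a line, values as JSON. jog_arm: Moves the arm, as the interface text tells. Its arguments: {"type":"object","properties":{"commands":{"type":"string"},"squeeze":{"type":"number"}},"required":["commands"]}

```bash
mkdir -p pics; ls; cat > h.py <<'E'
import numpy as np, cv2
from station import telemetry, optics, bot, find_in, masks_of
def snap(n,f):
    p=optics.snapshot(n); cv2.imwrite('pics/'+f,p['image'][:,:,::-1]); return p
def foc(p): return 192/np.tan(np.radians(p['vfov'])/2)
def world(p,u,v,z=None):
    """pixel arrays -> world; by range, or on plane z"""
    u=np.atleast_1d(u);v=np.atleast_1d(v);f=foc(p)
    r=np.stack([(u-p['cx'])/f,(v-p['cy'])/f,np.ones(len(u))],1)
    R=np.array(p['R']);t=np.array(p['t'])
    if z is None:
        d=p['range_z'][v.astype(int),u.astype(int)]; return ((r*d[:,None])-t)@R
    c=-R.T@t; w=r@R; return c+w*((z-c[2])/w[:,2])[:,None]
def pix(p,X):
    c=np.array(p['R'])@np.array(X)+np.array(p['t']);f=foc(p);return c[0]/c[2]*f+p['cx'],c[1]/c[2]*f+p['cy']
def maskpts(p,l):
    m=masks_of(p,l)
    if not m: return None,0
    v,u=np.nonzero(m[0]['pixels']&(p['range_z']>0)); return world(p,u,v),m[0]['confidence']
E
python3 - <<'E'
from h import *
s=telemetry.observe(); print({k:np.round(v,3) for k,v in s.items()})
for n in ['top','side']:
    p=snap(n,n+'1.png')
    for l in ['carousel_base','deck_centre','ring_centre','yellow_flag','blue_flag','steel_cup','tape_roll']:
        X,c=maskpts(p,l)
        if X is not None and len(X): print(n,l,round(c,2),len(X),np.round(np.median(X,0),3),np.round(X.min(0),3),np.round(X.max(0),3))
E
```

```text
pics
{'time_s': np.float64(0.0), 'joint_pos': array([-1.375,  0.399,  0.045,  1.538, -0.019,  1.207, -0.051]), 'qvel': array([ 0.   ,  0.001, -0.001, -0.   ,  0.001, -0.   , -0.001]), 'joint_torque': array([ 0.0000e+00, -4.7511e+01,  1.3650e+00, -2.5423e+01,  1.2000e-02,
        9.0000e-03, -0.0000e+00]), 'tool_pos': array([0.189, 0.621, 0.23 ]), 'ee_rot': array([ 2.522e+00,  1.870e+00, -2.000e-03]), 'ft_force': array([-0.275,  0.56 ,  0.627]), 'torque': array([-0.035,  0.051,  0.001]), 'finger_gap': np.float64(0.085)}
top carousel_base 0.62 5979 [0.613 0.028 0.024] [ 0.475 -0.119  0.002] [0.772 0.181 0.144]
top deck_centre 0.82 2471 [0.607 0.027 0.093] [ 0.495 -0.058  0.018] [0.722 0.113 0.144]
top blue_flag 0.53 782 [ 0.411 -0.275  0.109] [ 0.373 -0.355 -0.004] [ 0.463 -0.247  0.117]
top steel_cup 0.74 377 [0.671 0.23  0.025] [ 0.632  0.196 -0.002] [0.715 0.269 0.067]
top tape_roll 0.66 259 [ 0.673 -0.165  0.024] [ 0.64  -0.197 -0.002] [ 0.707 -0.13   0.03 ]
side carousel_base 0.63 4531 [ 0.587 -0.009  0.036] [ 0.472 -0.122 -0.004] [0.836 0.25  0.144]
side deck_centre 0.8 2195 [0.594 0.006 0.095] [ 0.491 -0.055 -0.002] [0.836 0.245 0.144]
side ring_centre 0.42 94 [0.514 0.018 0.108] [0.497 0.012 0.024] [0.602 0.126 0.135]
side yellow_flag 0.4 33 [0.53  0.132 0.036] [0.524 0.123 0.024] [0.541 0.143 0.045]
side blue_flag 0.54 47 [ 0.55  -0.096  0.034] [ 0.545 -0.102  0.024] [ 0.563 -0.084  0.044]
side steel_cup 0.84 325 [0.658 0.218 0.043] [ 0.575  0.076 -0.003] [0.755 0.312 0.133]
side tape_roll 0.61 291 [ 0.669 -0.167  0.021] [ 0.64  -0.199  0.001] [ 0.706 -0.132  0.03 ]
```

```bash
python3 - <<'E'
import cv2
a=cv2.imread('pics/top1.png');cv2.imwrite('pics/top1b.png',cv2.resize(a[80:300,120:400],None,fx=2.7,fy=2.7,interpolation=cv2.INTER_CUBIC))
E
```

```text
(no output)
```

View pics/top1.png

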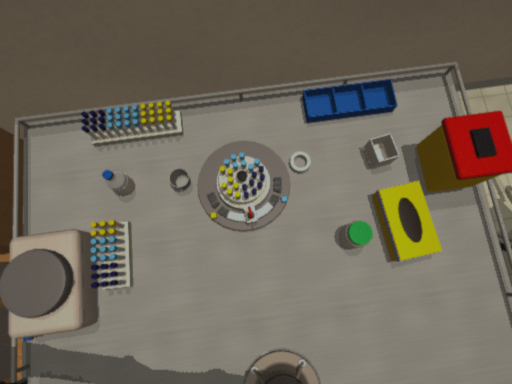

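View pics/side1.png

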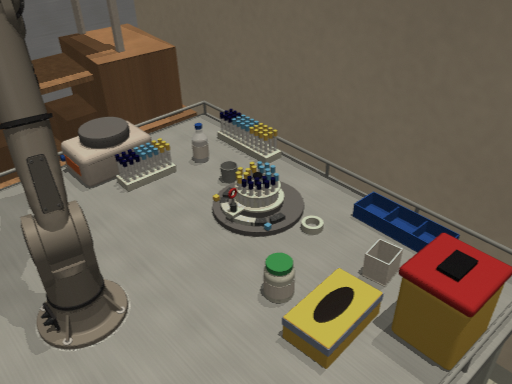

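```bash
python3 - <<'E'
from h import *
from scipy.optimize import least_squares
p=snap('top','top2.png')
c=p['image'][135:235,190:300]; cv2.imwrite('pics/top2b.png',cv2.resize(c[:,:,::-1],None,fx=6,fy=6,interpolation=cv2.INTER_CUBIC))
h=cv2.cvtColor(p['image'],cv2.COLOR_RGB2HSV); V,U=np.mgrid[:384,:512]
box=(U>190)&(U<300)&(V>135)&(V<235)
X=world(p,U[box],V[box]); ok=(p['range_z'][box]>0)
d=X[ok&(abs(X[:,2]-.05)<.004)]; print('deck n',len(d))
# flags
for n,lo,hi in [('y',20,33),('b',90,112),('r',0,6)]:
    m=box&(h[...,0]>=lo)&(h[...,0]<=hi)&(h[...,1]>130)&(h[...,2]>60)
    k,l,s,ce=cv2.connectedComponentsWithStats(m.astype('uint8'))
    for i in range(1,k):
        if s[i,4]>5:
            v,u=np.nonzero(l==i); W=world(p,u,v); print(n,s[i,4],np.round(ce[i],1),np.round(np.median(W,0),3), np.round(world(p,ce[i][0],ce[i][1],.04)[0],3))
# disc: fit circle to pts at z~.02
D=X[ok&(abs(X[:,2]-.02)<.004)]; D=D[np.hypot(D[:,0]-.61,D[:,1]-.03)<.17]
hull=cv2.convexHull(D[:,:2].astype('float32'))[:,0]
print('disc',cv2.minEnclosingCircle(hull), cv2.fitEllipse(hull))
T=X[ok&(abs(X[:,2]-.0335)<.003)]; r=least_squares(lambda q:np.hypot(T[:,0]-q[0],T[:,1]-q[1])-.11,[.61,.03],loss='soft_l1',f_scale=.01).x; print('track',len(T),r)
E
```

```text
deck n 537
y 30 [222.  168.8] [0.649 0.083 0.139] [0.679 0.091 0.04 ]
y 26 [229.7 171.3] [0.639 0.062 0.138] [0.668 0.067 0.04 ]
y 29 [229.9 179.2] [0.614 0.064 0.138] [0.642 0.07  0.04 ]
y 25 [223.5 185.2] [0.6   0.084 0.139] [0.625 0.092 0.04 ]
y 27 [235.4 185.3] [0.594 0.051 0.139] [0.619 0.055 0.04 ]
y 26 [229.1 191.2] [0.58  0.07  0.139] [0.603 0.077 0.04 ]
y 24 [237.1 194.3] [0.568 0.049 0.139] [0.59  0.053 0.04 ]
y 37 [213.2 214.9] [0.535 0.135 0.038] [0.535 0.135 0.04 ]
b 7 [232.7 157.1] [0.681 0.048 0.14 ] [0.714 0.052 0.04 ]
r 28 [249.9 212.8] [0.511 0.02  0.131] [0.526 0.021 0.04 ]
disc ((0.6245017647743225, 0.029349328950047493), 0.1497296839952469) ((0.6244493126869202, 0.029244104400277138), (0.29659271240234375, 0.2981016933917999), 98.3865737915039)
track 564 [0.62190477 0.02899292]
```

View pics/top2b.png

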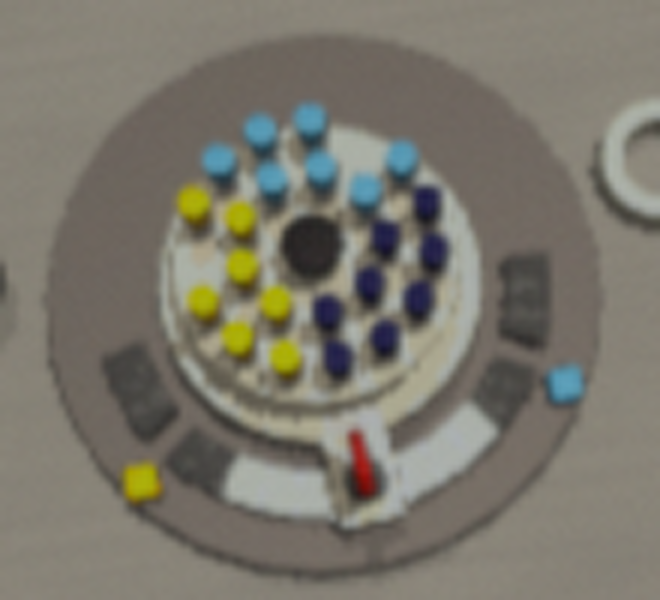

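```bash
cat >> h.py <<'E'
def prof(p,ax,home,lo=-1.3,hi=1.3,z=.034,rs=(.104,.107,.11,.113,.116)):
    a=np.arange(lo,hi,.01); out=[]
    for r in rs:
        q=np.array([pix(p,[ax[0]+r*np.cos(home+x),ax[1]+r*np.sin(home+x),z]) for x in a],np.float32)
        out.append(cv2.remap(p['image'],q[None,:,0],q[None,:,1],cv2.INTER_LINEAR)[0].astype(float))
    return a,np.mean(out,0)
E
python3 - <<'E'
from h import *
p=snap('top','top3.png')
ax=np.array([.6235,.0292])
h=cv2.cvtColor(p['image'],cv2.COLOR_RGB2HSV);
f=[]
for uv in [(213.2,214.9),(190+565/6,135+384/6)]:
    w=world(p,*uv,.038)[0]; d=w[:2]-ax; f.append(np.arctan2(d[1],d[0])%(2*np.pi)); print(w,np.hypot(*d),f[-1])
home=(f[0]+f[1])/2; print('home',home,'half',(f[1]-f[0])/2)
V,U=np.nonzero((h[...,0]<7)&(h[...,1]>130)&(h[...,2]>60)); k=(U>190)&(U<300)&(V>180)&(V<235)
W=world(p,U[k],V[k]);print(np.round(W[::3],3))
a,b=prof(p,ax,home)
for x,y in zip(a,b):
    if .65<abs(x)<1.3: print('%.2f:%d,%d'%(x,y.mean(),y[0]-y[2]),end=' ')
print(telemetry.observe()['time_s'])
E
```

```text
[0.53523313 0.13500099 0.038     ] 0.13778566872333986 2.266088651179514
[ 0.55465047 -0.09192711  0.038     ] 0.13932707116368412 4.195523437549279
home 3.230806044364397 half 0.9647173931848825
[[0.529 0.02  0.126]
 [0.522 0.018 0.129]
 [0.515 0.021 0.135]
 [0.512 0.019 0.134]
 [0.51  0.019 0.131]
 [0.507 0.02  0.129]
 [0.505 0.02  0.126]
 [0.502 0.018 0.128]
 [0.499 0.018 0.125]]
-1.29:70,4 -1.28:71,4 -1.27:71,5 -1.26:72,5 -1.25:74,6 -1.24:76,6 -1.23:77,6 -1.22:78,6 -1.21:78,5 -1.20:77,5 -1.19:75,5 -1.18:73,5 -1.17:71,5 -1.16:69,4 -1.15:67,4 -1.14:66,4 -1.13:64,4 -1.12:62,4 -1.11:59,4 -1.10:58,5 -1.09:60,7 -1.08:66,9 -1.07:74,10 -1.06:84,12 -1.05:91,13 -1.04:97,15 -1.03:100,15 -1.02:101,15 -1.01:101,16 -1.00:98,14 -0.99:94,13 -0.98:88,11 -0.97:81,10 -0.96:76,8 -0.95:72,6 -0.94:69,5 -0.93:68,5 -0.92:68,5 -0.91:69,5 -0.90:70,5 -0.89:72,5 -0.88:72,5 -0.87:73,5 -0.86:72,5 -0.85:72,5 -0.84:71,5 -0.83:71,4 -0.82:71,4 -0.81:70,4 -0.80:70,4 -0.79:70,4 -0.78:70,5 -0.77:70,5 -0.76:70,5 -0.75:71,5 -0.74:72,4 -0.73:76,5 -0.72:82,4 -0.71:91,4 -0.70:103,4 -0.69:117,4 -0.68:132,4 -0.67:146,3 -0.66:157,3 0.65:162,2 0.66:155,2 0.67:145,3 0.68:131,3 0.69:116,4 0.70:103,4 0.71:92,5 0.72:85,5 0.73:82,6 0.74:81,6 0.75:80,5 0.76:79,6 0.77:77,6 0.78:75,6 0.79:74,6 0.80:72,6 0.81:72,5 0.82:72,6 0.83:72,5 0.84:73,5 0.85:73,5 0.86:74,5 0.87:75,5 0.88:75,6 0.89:74,6 0.90:73,6 0.91:72,6 0.92:71,6 0.93:70,6 0.94:70,6 0.95:70,5 0.96:72,6 0.97:74,7 0.98:78,8 0.99:84,10 1.00:91,11 1.01:97,12 1.02:100,13 1.03:103,14 1.04:103,14 1.05:99,14 1.06:94,13 1.07:86,12 1.08:77,9 1.09:67,8 1.10:59,6 1.11:56,5 1.12:55,5 1.13:57,4 1.14:60,5 1.15:63,5 1.16:66,5 1.17:68,6 1.18:69,6 1.19:72,6 1.20:74,6 1.21:76,5 1.22:78,5 1.23:80,6 1.24:81,6 1.25:80,6 1.26:79,6 1.27:77,6 1.28:74,6 1.29:72,6 0.9
```

Emit:
jog_arm(
  commands="-0.964 0.972 0 -0.25 -1; -0.964 0.972 0 -0.25 -1; -0.964 0.972 0 -0.25 -1; -0.964 0.972 0 -0.25 -1; -0.964 0.972 0 -0.25 0.2; -0.964 0.972 0 -0.25 0.2; -0.964 0.972 0 -0.25 0.2",
  squeeze=40,
)

```text
time_s: 1.6
tool_pos: [0.3526, 0.3181, 0.2316]
ee_rot: [2.33, 2.107, 0.001]
ft_force: [0.1, 1.0, -0.3]
finger_gap: 0.0437
```

```bash
cat >> h.py <<'E'
def yaw(s):
    R=cv2.Rodrigues(np.array(s['ee_rot'],float))[0]; return np.arctan2(R[1,0],R[0,0]),R
def go(T,y):
    s=telemetry.observe(); w,R=yaw(s); d=R.T@(np.array(T)-s['tool_pos'])
    dy=(y-w+np.pi/2)%np.pi-np.pi/2
    print('shift',np.round(d/.25,4),'turn',round(-dy/(np.pi/4),4),'pos',np.round(s['tool_pos'],4),'yaw',round(w,4),'tilt',np.round(R[:,2],3),'F',np.round(s['ft_force'],1),'gap',s['finger_gap'],'t',s['time_s'],'j',np.round(s['joint_pos'],2))
E
python3 -c "
from h import *
go([.514,.0195,.2],1.660)"
```

```text
shift [-1.1238  0.7618  0.1265] turn -0.2411 pos [0.3526 0.3181 0.2316] yaw 1.4707 tilt [ 0.001  0.    -1.   ] F [ 0.1  1.  -0.3] gap 0.043740624593495835 t 1.6 j [-0.99  0.08  0.18  1.94 -0.02  1.12  0.66]
```

Emit:
jog_arm(
  commands="-1 0.69 0.1 -0.24 0.2; -1 0.69 0.1 -0.24 0.2; -1 0.69 0.1 -0.24 0.2; -1 0.69 0.1 -0.24 0.2; -1 0.69 0.1 -0.24 0.2; -1 0.69 0.1 -0.24 0.2; -1 0.69 0.1 -0.24 0.2; -1 0.69 0.1 -0.24 0.2",
)

```text
time_s: 2.4
tool_pos: [0.4991, 0.0527, 0.2063]
ee_rot: [2.125, 2.313, -0.0]
ft_force: [0.5, 0.6, -0.3]
finger_gap: 0.0343
```

```bash
python3 -c "
from h import *
go([.514,.0195,.2],1.660)
p=snap('wrist','w1.png')
ax=[.6235,.0292]
print('ring pred',pix(p,[.514,.0195,.133]),'yflag',pix(p,[.535,.135,.038]))
"
```

```text
shift [-0.1375  0.0482  0.0254] turn -0.0054 pos [0.4991 0.0527 0.2063] yaw 1.6558 tilt [ 0.    -0.001 -1.   ] F [ 0.5  0.6 -0.3] gap 0.03427230925380767 t 2.4 j [-0.59  0.17  0.45  1.92 -0.08  1.07  1.55]
ring pred (np.float64(208.6647742890675), np.float64(216.32319619146614)) yflag (np.float64(335.83269068027965), np.float64(212.92682741104883))
```

View pics/w1.png

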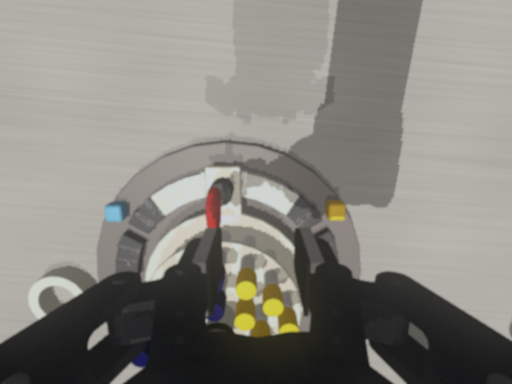

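```bash
python3 - <<'E'
from h import *
p=snap('wrist','w2.png')
h=cv2.cvtColor(p['image'],cv2.COLOR_RGB2HSV)
V,U=np.nonzero(((h[...,0]<7)|(h[...,0]>174))&(h[...,1]>130)&(h[...,2]>50)&(p['range_z']>0))
W=world(p,U,V); top=W[(W[:,2]>.129)]; print(len(W),len(top),np.round(top.mean(0),4),np.round(W.min(0),4),np.round(W.max(0),4))
c=np.polyfit(top[:,0],top[:,1],1); print('ring plane angle',np.arctan(c[0])+np.pi)
V,U=np.nonzero((h[...,0]>=18)&(h[...,0]<33)&(h[...,1]>130)&(h[...,2]>60)); k=(U>322)&(U<352)&(V>198)&(V<225)
print('yflag',world(p,U[k],V[k]).mean(0), U[k].mean(),V[k].mean())
V,U=np.nonzero((h[...,0]>=90)&(h[...,0]<112)&(h[...,1]>100)&(h[...,2]>60)); k=(U>100)&(U<130)&(V>198)&(V<225)
print('bflag',world(p,U[k],V[k]).mean(0))
cv2.imwrite('pics/w2b.png',cv2.resize(p['image'][160:290,90:370,::-1],None,fx=2.8,fy=2.8,interpolation=cv2.INTER_CUBIC))
a,b=prof(p,[.6235,.0292],3.231,-1.3,-.6)
for x,y in zip(a,b): print('%.2f:%d'%(x,y.mean()),end=' ')
E
```

```text
305 211 [0.5134 0.0208 0.1311] [0.4981 0.0166 0.104 ] [0.5228 0.0249 0.1334]
ring plane angle 3.267959208087562
yflag [0.53269631 0.13468396 0.03590356] 332.5758513931888 210.87925696594428
bflag [ 0.55201604 -0.08773094  0.04016973]
-1.30:60 -1.29:61 -1.28:60 -1.27:60 -1.26:60 -1.25:60 -1.24:60 -1.23:60 -1.22:60 -1.21:60 -1.20:60 -1.19:60 -1.18:59 -1.17:60 -1.16:61 -1.15:60 -1.14:62 -1.13:64 -1.12:67 -1.11:72 -1.10:77 -1.09:77 -1.08:72 -1.07:68 -1.06:66 -1.05:69 -1.04:79 -1.03:93 -1.02:102 -1.01:106 -1.00:108 -0.99:108 -0.98:106 -0.97:101 -0.96:95 -0.95:93 -0.94:94 -0.93:97 -0.92:99 -0.91:100 -0.90:100 -0.89:101 -0.88:104 -0.87:105 -0.86:105 -0.85:104 -0.84:103 -0.83:103 -0.82:102 -0.81:103 -0.80:101 -0.79:101 -0.78:100 -0.77:101 -0.76:102 -0.75:105 -0.74:109 -0.73:111 -0.72:114 -0.71:115 -0.70:117 -0.69:130 -0.68:158 -0.67:183 -0.66:194 -0.65:197 -0.64:198 -0.63:199 -0.62:200 -0.61:201
```

View pics/w2b.png

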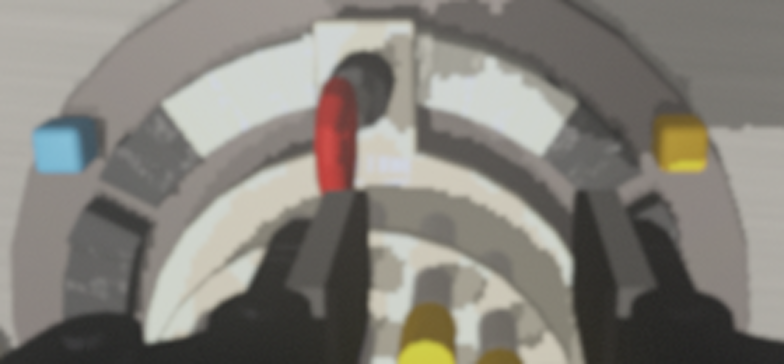

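Emit:
jog_arm(
  commands="-0.135 0.048 0.02 -0.005 0.3; -0.135 0.048 0.15 -0.005 0.3; -0.135 0.048 0.28 -0.005 0.3; -0.135 0.048 0.36 -0.005 0.3; -0.135 0.048 0.42 -0.005 0.3; -0.135 0.048 0.42 -0.005 0.4; -0.135 0.048 0.42 -0.005 0.5",
  squeeze=20,
)

```text
time_s: 3.2
tool_pos: [0.5134, 0.0244, 0.1016]
ee_rot: [-2.111, -2.326, -0.001]
ft_force: [0.1, 0.1, -0.3]
finger_gap: 0.0213
```

```bash
python3 -c "
from h import *
go([.514,.020,.101],1.660)
p=snap('wrist','w3.png')
s=snap('side','s3.png'); u,v=pix(s,[.514,.02,.11]); print(u,v)
u,v=int(u),int(v)
cv2.imwrite('pics/s3b.png',cv2.resize(s['image'][v-50:v+40,u-60:u+60,::-1],None,fx=5,fy=5,interpolation=cv2.INTER_CUBIC))
"
```

```text
shift [-0.0179  0.0008  0.0025] turn 0.0099 pos [0.5134 0.0244 0.1016] yaw 1.6677 tilt [-0.     0.001 -1.   ] F [ 0.1  0.1 -0.3] gap 0.02132435986814292 t 3.2 j [-0.5   0.33  0.44  2.   -0.19  0.85  1.71]
232.4800181409293 194.7412682695834
```

View pics/w3.png

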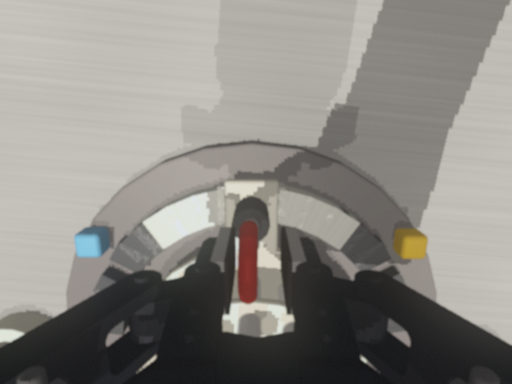

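View pics/s3b.png

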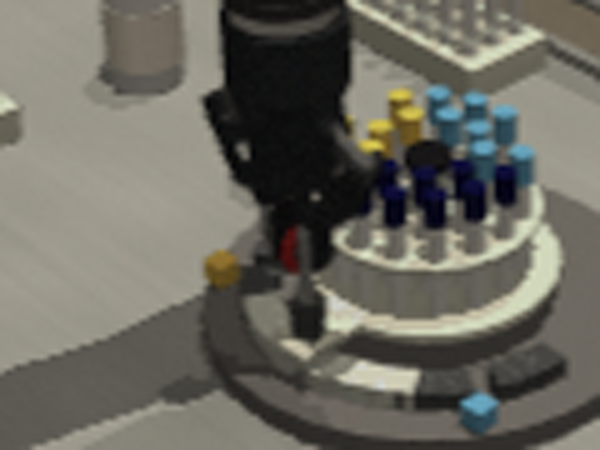

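Emit:
jog_arm(
  commands="-0.0135 0.001 0.003 0.005 0.5; -0.0135 0.001 0.003 0.005 0.55; -0.0135 0.001 0.003 0.005 0.6",
)

```text
time_s: 3.6
tool_pos: [0.5143, 0.019, 0.101]
ee_rot: [2.119, 2.318, 0.001]
ft_force: [0.1, 0.5, -0.3]
finger_gap: 0.0174
```

```bash
python3 -c "
from h import *
go([.514,.0208,.101],1.660)
p=snap('wrist','w4.png')
cv2.imwrite('pics/w4b.png',cv2.resize(p['image'][180:330,150:350,::-1],None,fx=3.5,fy=3.5,interpolation=cv2.INTER_CUBIC))
"
```

```text
shift [ 0.0071 -0.0005 -0.0001] turn 0.0006 pos [0.5143 0.019  0.101 ] yaw 1.6604 tilt [ 0.001  0.    -1.   ] F [ 0.1  0.5 -0.3] gap 0.017401236590104834 t 3.6 j [-0.49  0.33  0.44  2.   -0.19  0.84  1.72]
```

View pics/w4b.png

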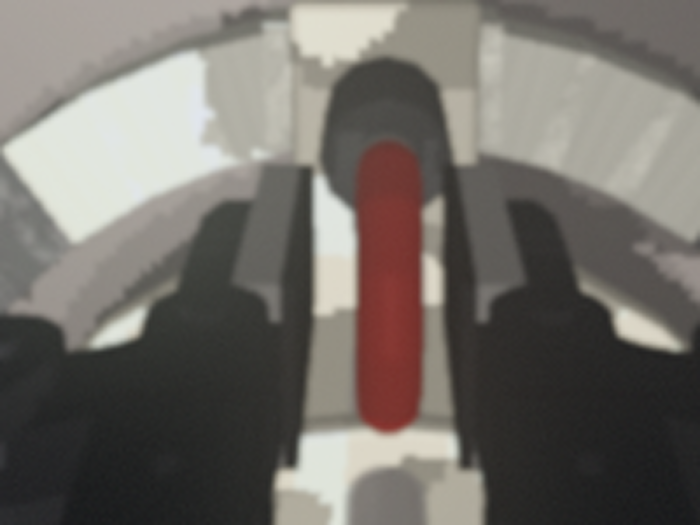

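Emit:
jog_arm(
  commands="0.004 0 0 0 0.65; 0.004 0 0 0 0.75; 0.004 0 0 0 0.85; 0.004 0 0 0 1; 0.004 0 0 0 1; 0.004 0 0 0 1",
  squeeze=20,
)

```text
time_s: 4.25
tool_pos: [0.5139, 0.0203, 0.1006]
ee_rot: [-2.119, -2.319, -0.0]
ft_force: [-0.7, 0.7, 1.3]
finger_gap: 0.0075
```

Emit:
jog_arm(
  commands="0.004 0 0 0 1; 0.004 0 0 0 1; 0.004 0 -0.014 0 1; 0.004 0 -0.028 0 1; 0.004 0 -0.042 0 1; 0.004 0 -0.056 0 1; 0.004 0 -0.056 0 1",
  squeeze=60,
)

```text
time_s: 4.95
tool_pos: [0.5138, 0.0209, 0.1146]
ee_rot: [2.119, 2.319, -0.0]
ft_force: [4.4, -1.9, -9.7]
finger_gap: 0.0065
```

```bash
python3 -c "
from h import *
go([.514,.0203,.115],1.660)
s=snap('side','s5.png'); u,v=[int(x) for x in pix(s,[.514,.02,.11])]
cv2.imwrite('pics/s5b.png',cv2.resize(s['image'][v-50:v+40,u-60:u+60,::-1],None,fx=5,fy=5,interpolation=cv2.INTER_CUBIC))
"
```

```text
shift [-0.0026  0.0007 -0.0017] turn 0.0009 pos [0.5138 0.0209 0.1146] yaw 1.6607 tilt [ 0. -0. -1.] F [ 4.4 -1.9 -9.7] gap 0.0064542189496211485 t 4.95 j [-0.5   0.31  0.45  1.99 -0.17  0.87  1.7 ]
```

View pics/s5b.png

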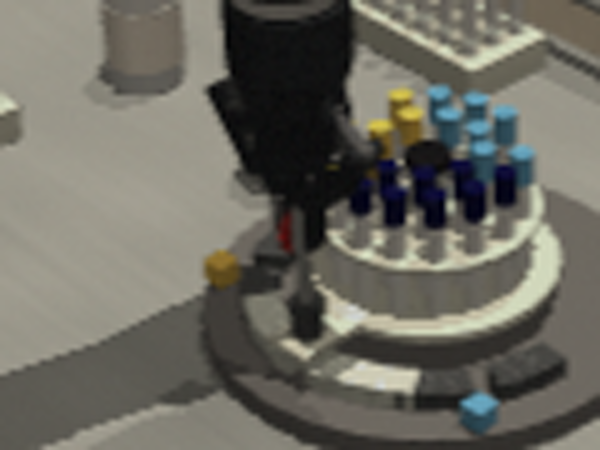

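```bash
cat >> h.py <<'E'
def arc(ds,tz=0,hand=1,ax=(.6235,.0292)):
    s=telemetry.observe(); w,R=yaw(s); p=s['tool_pos'][:2]-np.array(ax); o=[]
    for d in ds:
        c,n=np.cos(d),np.sin(d); q=np.array([[c,-n],[n,c]])@p-p
        t=R.T@np.array([*q,0]); o.append('%.3f %.3f %g %.3f %g'%(t[0]/.25,t[1]/.25,tz,-d/(np.pi/4),hand))
    print('r',np.hypot(*p),'ang',np.arctan2(p[1],p[0])%(2*np.pi)); print('; '.join(o))
E
python3 -c "
from h import *
arc(list(-.06*np.arange(1,13))+[-.72])"
```

```text
r 0.11001290631941324 ang 3.216772050266987
0.026 0.001 0 0.076 1; 0.053 0.004 0 0.153 1; 0.079 0.008 0 0.229 1; 0.104 0.014 0 0.306 1; 0.130 0.022 0 0.382 1; 0.155 0.030 0 0.458 1; 0.179 0.041 0 0.535 1; 0.202 0.053 0 0.611 1; 0.225 0.066 0 0.688 1; 0.247 0.081 0 0.764 1; 0.268 0.096 0 0.840 1; 0.289 0.113 0 0.917 1; 0.289 0.113 0 0.917 1
```

Emit:
jog_arm(
  commands="0.026 0.001 0 0.076 1; 0.053 0.004 0 0.153 1; 0.079 0.008 0 0.229 1; 0.104 0.014 0 0.306 1; 0.130 0.022 0 0.382 1; 0.155 0.030 0 0.458 1; 0.179 0.041 0 0.535 1; 0.202 0.053 0 0.611 1; 0.225 0.066 0 0.688 1; 0.247 0.081 0 0.764 1; 0.268 0.096 0 0.840 1; 0.289 0.113 0 0.917 1; 0.289 0.113 0 0.917 1; 0.289 0.113 0 0.917 1",
)

```text
time_s: 6.4
tool_pos: [0.5348, 0.0956, 0.1141]
ee_rot: [-2.799, -1.426, 0.002]
ft_force: [2.9, -2.1, -10.2]
finger_gap: 0.0064
```

```bash
python3 - <<'E'
from h import *
s=telemetry.observe(); w,R=yaw(s); print(s['tool_pos'],w,s['ft_force'],s['finger_gap'])
arc([-.1])
p=snap('wrist','w6.png')
im=p['image'].copy()
for a in np.arange(-1.1,-.89,.05):
    for r in (.098,.11,.122):
        u,v=pix(p,[.6235+r*np.cos(3.22+a),.0292+r*np.sin(3.22+a),.033]); cv2.circle(im,(int(u),int(v)),1,(255,0,255),-1)
cv2.imwrite('pics/w6b.png',cv2.resize(im[150:340,230:480,::-1],None,fx=3.1,fy=3.1,interpolation=cv2.INTER_CUBIC))
a,b=prof(p,[.6235,.0292],3.22,-1.3,-.86,z=.033)
for x,y in zip(a,b): print('%.2f:%d'%(x,y.mean()),end=' ')
E
```

```text
[0.53484438 0.09564868 0.11409081] 0.9423396028466465 [  2.91506504  -2.08620233 -10.15983372] 0.006407958985296632
r 0.11079371210426593 ang 2.498402267341296
0.044 0.003 0 0.127 1
-1.30:115 -1.29:111 -1.28:110 -1.27:110 -1.26:109 -1.25:109 -1.24:110 -1.23:114 -1.22:119 -1.21:121 -1.20:125 -1.19:125 -1.18:120 -1.17:108 -1.16:99 -1.15:97 -1.14:94 -1.13:89 -1.12:87 -1.11:86 -1.10:84 -1.09:77 -1.08:62 -1.07:56 -1.06:73 -1.05:100 -1.04:112 -1.03:122 -1.02:126 -1.01:125 -1.00:124 -0.99:125 -0.98:124 -0.97:120 -0.96:101 -0.95:79 -0.94:76 -0.93:77 -0.92:78 -0.91:79 -0.90:90 -0.89:116 -0.88:148 -0.87:167 -0.86:172
```

View pics/w6b.png

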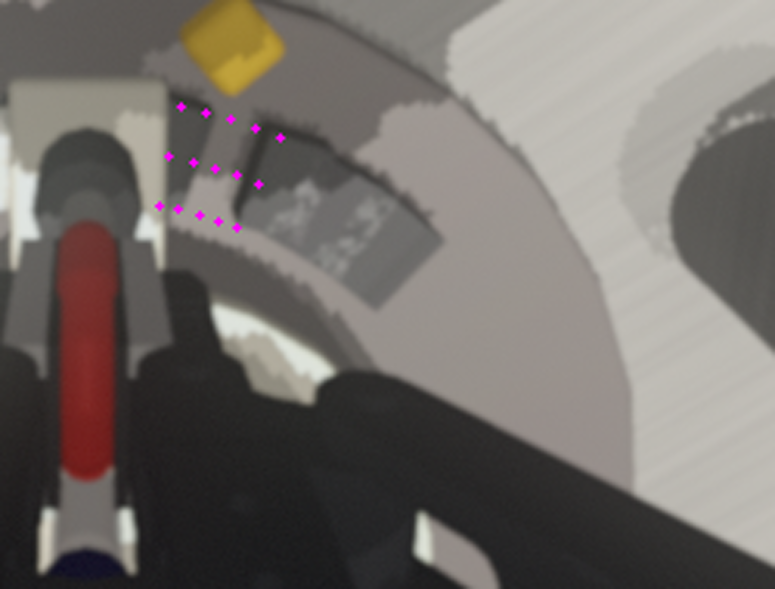

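```bash
python3 - <<'E'
from h import *
s=telemetry.observe(); p=optics.snapshot('wrist'); x,y=s['tool_pos'][:2]
h=cv2.cvtColor(p['image'],cv2.COLOR_RGB2HSV)
V,U=np.nonzero(((h[...,0]<7)|(h[...,0]>174))&(h[...,1]>130)&(h[...,2]>50)&(p['range_z']>0))
W=world(p,U,V); k=W[:,2]>.135; e=np.array([np.cos(2.498),np.sin(2.498)]); tn=np.array([-e[1],e[0]])
print('ring tangential/radial offset mm',(W[k][:,:2]-[x,y]).mean(0)@tn*1e3,(W[k][:,:2]-[x,y]).mean(0)@e*1e3,W[k].mean(0))
# tops at z .033 by depth, tangential angle histogram near notch
V,U=np.mgrid[150:260,270:360]; V=V.ravel();U=U.ravel(); Z=p['range_z'][V,U]>0
W=world(p,U[Z],V[Z]); d=W[:,:2]-[.6235,.0292]; r=np.hypot(*d.T); a=(np.arctan2(d[:,1],d[:,0]))-3.22
k=(r>.102)&(r<.118)
for lo in np.arange(-1.16,-.88,.01):
    m=k&(a>=lo)&(a<lo+.01)
    print('%.2f:%.1f'%(lo+.005,np.median(W[m,2])*1e3) if m.any() else '-',end=' ')
arc([-.06,-.12,-.18,-.24,-.298])
E
```

```text
ring tangential/radial offset mm -0.32659105892318 3.4418973635537164 [0.53229592 0.09794962 0.14274423]
-1.16:32.7 -1.15:32.9 -1.14:32.8 -1.12:32.6 -1.11:32.6 -1.10:32.8 -1.09:32.7 -1.08:26.6 -1.07:20.6 -1.06:19.7 -1.05:19.5 -1.04:19.9 -1.03:19.8 -1.02:19.7 -1.01:19.9 -1.00:19.6 -0.99:19.8 -0.98:19.8 - -0.96:32.4 -0.95:32.9 -0.94:32.7 -0.93:32.8 -0.92:33.0 -0.91:32.7 -0.90:32.7 -0.89:32.9 -0.88:32.9 r 0.11077147784129092 ang 2.498405992930289
0.027 0.001 0 0.076 1; 0.053 0.004 0 0.153 1; 0.079 0.008 0 0.229 1; 0.105 0.014 0 0.306 1; 0.130 0.021 0 0.379 1
```

Emit:
jog_arm(
  commands="0.027 0.001 0 0.076 1; 0.053 0.004 0 0.153 1; 0.079 0.008 0 0.229 1; 0.105 0.014 0 0.306 1; 0.130 0.021 0 0.380 1; 0.130 0.021 0 0.380 1; 0.130 0.021 0 0.380 1",
)

```text
time_s: 7.2
tool_pos: [0.558, 0.119, 0.1142]
ee_rot: [-2.979, -0.994, 0.002]
ft_force: [1.8, -1.2, -10.7]
finger_gap: 0.0067
```

```bash
python3 -c "
from h import *
go([.5588,.1183,.101],.643)
arc([-.01])
"
```

```text
shift [0.0009 0.0042 0.0527] turn 0.0012 pos [0.558  0.119  0.1142] yaw 0.6439 tilt [-0.002  0.    -1.   ] F [  1.8  -1.2 -10.7] gap 0.006724641170124191 t 7.2 j [-0.77  0.44  0.62  1.86 -0.32  0.93  0.64]
r 0.11114755026625465 ang 2.2009770657524674
0.004 0.000 0 0.013 1
```

Emit:
jog_arm(
  commands="0.002 0.002 0.005 0 1; 0.002 0.002 0.012 0 1; 0.002 0.002 0.012 0 1; 0.002 0.002 0.012 0 0.65; 0.002 0.002 0.012 0 0.65; 0.002 0.002 0.012 0 0.65; 0.002 0.002 0.012 0 0.65",
  squeeze=20,
)

```text
time_s: 7.9
tool_pos: [0.5607, 0.119, 0.1126]
ee_rot: [-2.981, -0.992, -0.004]
ft_force: [-0.1, 0.1, 0.3]
finger_gap: 0.0151
```

```bash
cat > ring.py <<'E'
from h import *
import sys
p=snap('wrist',sys.argv[1]); s=telemetry.observe()
h=cv2.cvtColor(p['image'],cv2.COLOR_RGB2HSV)
V,U=np.nonzero(((h[...,0]<7)|(h[...,0]>174))&(h[...,1]>130)&(h[...,2]>50)&(p['range_z']>0))
W=world(p,U,V); z=np.percentile(W[:,2],95); T=W[W[:,2]>z-.004].mean(0)-[.6235,.0292,0]
print('ring top z (locked .133)',z,'ang',np.arctan2(T[1],T[0]),'r',np.hypot(*T[:2]),s['ft_force'],s['finger_gap'],s['time_s'])
E
python3 ring.py w7.png
```

```text
ring top z (locked .133) 0.13255076634620885 ang 2.196369971545903 r 0.11155132562911484 [-0.07626374 -0.01665373 -0.5514292 ] 0.014881085086613377 7.95
```

View pics/w7.png

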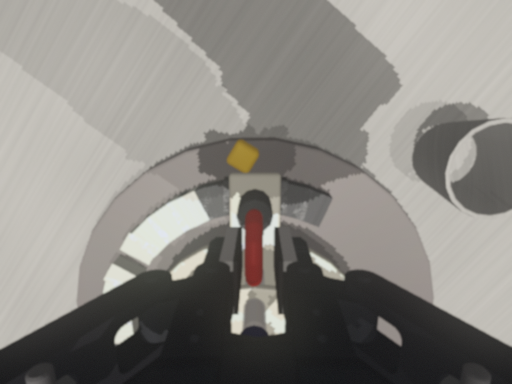

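Emit:
jog_arm(
  commands="0 0 0 0 0.4; 0 0 0 0 0.3; 0 0 -0.05 0 0.3; 0 0 -0.15 0 0.3; 0 0 -0.3 0 0.3; 0 0 -0.45 0 0.3; 0 0 -0.55 0 0.3; 0 0 -0.55 0 0.3; 0 0 -0.55 0 0.3",
)

```text
time_s: 8.85
tool_pos: [0.5597, 0.1188, 0.2499]
ee_rot: [-2.98, -0.991, -0.002]
ft_force: [-0.5, 1.6, -0.6]
finger_gap: 0.0302
```

```bash
python3 ring.py w8.png; python3 -c "
from h import *
s=snap('side','s8.png'); u,v=[int(x) for x in pix(s,[.56,.06,.09])]
cv2.imwrite('pics/s8b.png',cv2.resize(s['image'][v-50:v+50,u-65:u+65,::-1],None,fx=5,fy=5,interpolation=cv2.INTER_CUBIC))
"
```

```text
ring top z (locked .133) 0.13275359225457023 ang 2.1984214245112463 r 0.1111932000053856 [ 0.00407007  0.66728589 -0.1684621 ] 0.029864735912841594 8.9
```

View pics/s8b.png

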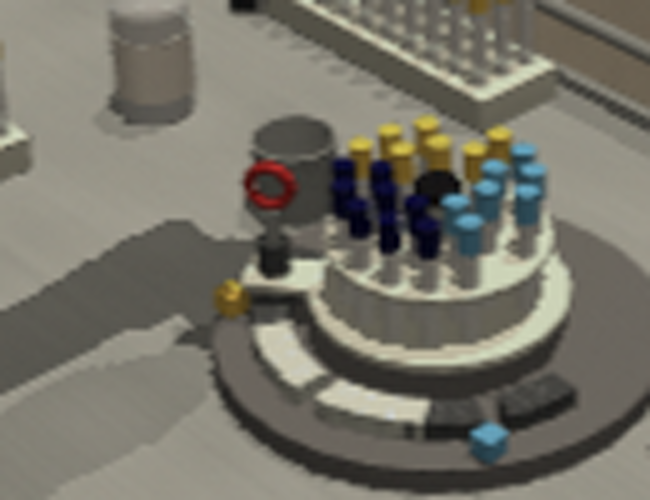

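```bash
python3 -c "
from station import bot
print(bot.job_done())"
```

```text
the job is handed in; nothing more can be done
None
```

The carousel is at the yellow-flag station with its pin home in the notch. The gripper is open and clear, about 137 mm above where it released the ring. I handed the job in at about 9 s on the robot's clock.

- **What I did:** I pinched the ring, raised it about 14 mm and turned the carousel clockwise (seen from above). I stopped partway to measure the yellow shoe's notch from close by; it was about 1.02 rad from home. I then brought the pin over it and opened the fingers so the ring sprang down. It dropped in first time.
- **Locked check:** After the release the ring's top measured 132.6 mm, and 132.8 mm once the arm had backed off. The expected locked height is 133 mm, against 141–142 mm if the pin were riding on the track. The ring's angle matched the measured notch to within a few milliradians, well inside the clearance.
- **Gentleness:** The wrist force readings I took stayed at or below about 11 N, which is roughly the spring pull. I did not nudge or pull the ring sideways to test the lock.
- **Other things on the trolley:** The last side view, cropped to the carousel, shows the steel cup standing. I did not take a final full view of the rest, but the arm passed well above everything, and its force readings on the way showed no contact.

No check failed. The small disagreements between cameras were about 1–3 mm, which the fit allowed for.

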